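# Change the bottle filler over to the large format plate

## Robot

A 6-joint arm with a two-finger parallel gripper is mounted at the origin on the work surface. World frame = base frame: x ahead of the robot, y to its left, z up, the work surface at z = 0. Lengths are in m, angles in rad, forces in N, time in s.
With the tool pointing down it reaches from about 0.4 to 0.825 m from the base axis. Payload 7 kg.
Tool frame: the origin (TCP) lies at the very end of the fingers, on their centre line; the grasp point (between the pads) lies 19 mm behind it (r.tcp_to_grasp is the distance from the TCP to the grasp point, in m); z points along the fingers, x is the direction in which the jaws open and shut, and the axes are right-handed (so a half turn about z gives the same grasp; the last joint's range is limited). The gripper opens to 88 mm and grips with 3 to 60 N. Pads are 19 mm wide; open, the fingers measure 130 mm over their backs; the gripper's body (78 mm by 193 mm) begins 47 mm behind the grasp point.
Start: joints at [-1.026, 0.359, 0.012, 0, -1.224, -0.288], TCP at [0.171, -0.653, 0.202] pointing down, gripper open.
Joint ranges: [-3.07, 3.07], [-1.43, 2.12], [-1.02, 1.25], [-3.03, 1.67], [-3.05, -0], [-3.03, 3.03]. Speed limits (rad/s): [2.39, 2.39, 3.01, 3.14, 3.14, 3.14].

## Interface

Orientations are given as a rotation vector (axis times angle).
In Python, from bench import r, imaging gives the robot as it stands.
- The arm moves only by the tool carry_out, never from a script. Its argument "commands" is one flat list of numbers, 7 for each row, row after row: the turn, a rotation vector about the world's x, y, z in units of 8 degrees (1.0 is 8 degrees), then the shift along the world's x, y, z in units of 50 mm (1.0 is 50 mm), then the finger opening in mm, from 0 to 87.6. A call has 1 to 5 rows; each row shifts and turns the pose as measured when the row begins; what a row does not reach is not made up. A row lasts 1/10 s, in which the tool goes at most 50 mm and 8.59 degrees, less where a joint would pass 70% of its speed; a pose out of reach is approached as far as the arm can. A call is refused whole if a number of a shift passes 1 or a number of a turn 1, either way. A call with a gripper value outside its range is refused whole. The fingers move at their own pace and stop on an object; "grip_force" is the grip in N (left out, the last holds). Time passes only in rows, so rows that do not move let the fingers close. It gives the time, the measured TCP pose, the force and the opening at its end, in the units of the state.
- r.get_obs(): the state, without advancing time (a new reading comes with each control period).
- imaging.read_camera(name): name is "scene" or "top"; returns a dict with "color" (480x640x3 uint8, red, green, blue), "intrinsics" (3x3 intrinsics, pixels), "R" (3x3) and "t" (3): a world point X has camera coordinates R X + t. Camera axes: x right, y down, z forward; pixel columns grow to the right and rows downward; lengths in m; the calibration is good to about 2 mm. A picture is of the moment at which its call begins. There is no depth.
- r.sign_off(): hands the job in, once; it reports no verdict.
The state is a dict: "clock": time; "joint_positions": joint angles; "qvel": joint speeds; "tau": joint torques, N m; "eef_pos": TCP position; "eef_rot": TCP orientation; "force": force on the tool from outside, world axes, zero at the start; "ft_torque": the same for the moment, N m; "finger_gap": opening from 0.0 (shut) to 1.0 (fully open).
Only numpy, scipy, OpenCV 4.12 (cv2) and the standard library are available. Lean on these libraries where they do the work, as an engineer would, in place of code of your own. Each camera call takes 0.05 s, during which the arm holds its last target. There are 200 camera calls.

## Task

Set the bench filler up for the large bottles: the two white format plates lie in the two open drawers, and you want the one with the large pocket, which is also the one with the wider grip tab. Tip it well up by its tab, so that its tab edge rises out of the drawer while its other end is still inside, draw it out from under the top of the drawer unit, lay it flat on the filler's platform with the tab towards the robot, and slide it between the guides right up to the back stop, so that its pocket is under the nozzle. Then shut both drawers fully, with the other plate still lying in its drawer, and leave the bottles and other things standing where they are.

Things in the scene. Friction and masses are not known exactly. Their poses are not given: they have to be found in the camera images.
- wide_tab (a point): Middle of the grip tab of the large-pocket plate (the one to use): an upright block 12 thick (x) x 62 wide (y) x 45 tall standing on the plate. This point is 32.5 above the plate's underside, 22.5 below the tab's top, 32 from the plate's tab-end edge, 168 from its pocket-end edge. Axes: x from tab end to pocket end, z up out of the plate
- wide_pocket (a point): Centre of the round through-pocket (62 diameter) of the large-pocket plate, 5 above its underside, 40 from its pocket-end edge, 128 from the tab's middle along +x
- wide: The large-pocket plate: white plastic, about 0.3 kg, 200 long (x) x 110 wide x 10 thick; origin at the middle of its underside, axes as for its tab. It lies flat in one of the two drawers (which one varies), tab end to the drawer front, 8 to 36 free before its tab-end edge and 5 to 9 each side, about 110 of its pocket end hidden under the unit's top
- slim_tab (a point): Middle of the grip tab of the small-pocket plate, which stays in its drawer. The same as the other plate except that its pocket is 34 in diameter and its tab 34 wide
- unit: Grey drawer unit fixed on the table left of the filler: 256 deep (x) x 278 wide (y) x 86 tall; origin on the table under its middle, x from front to back, z up. Its two deep narrow drawers, at y = +68.5 (near) and -68.5 (far), slide out along -x
- unit_front (a point): Middle of the front edge of the unit's top (upper face, 86 above the table (underside 82), x = -128 of the unit), a sheet 4 thick. It covers the rear of each open drawer, so a plate cannot be lifted straight up; tilted 20 to 25 degrees, pocket end low on the drawer floor, its tab end clears the drawer front and it can be drawn out along its own length
- drawer_near (a joint): Opening of the drawer at the unit's y = +68.5, in m: 0 shut, 0.172 fully out (a stop). Starts half out, 0.106 to 0.130, and can be pulled further. Slides with about 2 N of friction and slight damping and stays where it is left
- drawer_far (a joint): Opening of the drawer at the unit's y = -68.5, likewise
- near_handle (a point): Middle of the bar handle of the near drawer, 48 above the table; the bar is 90 long along the unit's y, about 10 thick. The drawer front's outer face is 35 behind this point and its inner face 41 behind. Axes as the unit's
- far_handle (a point): Middle of the bar handle of the far drawer, likewise
- near_floor (a point): Middle of the near drawer's inner floor, 12 above the table. The drawer is 240 long x 124 wide x 65 deep inside, rim 77 above the table
- far_floor (a point): Middle of the far drawer's inner floor, likewise
- filler: The bench filler, fixed. Origin on the table below the middle of the back stop's face; x from its front (robot side) to the stop, y left, z up. Platform: a plate 8 thick from x = -300 to 40, 170 wide. Column 340 tall, 16 thick, at x = -40, y = -135; right of it the steel pump housing, 120 tall, from x = -155 to 95, y = -190 to -460
- stop (a point): Middle of the back stop's face on the platform surface (8 above the table), axes as the filler's. Stop and guide rails are 14 tall. The rails, 118 apart inside, run from x = -100 to the stop, with flared lead-ins from x = -137 (about 145 apart there) to -100. With the plate home its tab's middle is at x = -168, y = 0
- nozzle (a point): Tip of the filling nozzle, 172 above the table, over the middle of the platform 40 in front of the stop's face. The nozzle is 20 thick and hangs from a cross arm 250 above the table that runs to the column; a thin hose loops above it to 430
- white_a: White bottle, 60 diameter x 135 tall, stays: left of the platform's far end. Origin at the middle of its underside
- white_b: White bottle, 60 diameter x 135 tall, stays: right of the platform's front end. Origin at the middle of its underside
- vial: Glass vial, 32 diameter x 60 tall, stays: left of the platform's front. Origin at the middle of its underside
- clear_a: Clear bottle, 64 diameter x 140 tall, stays: on the rear of the drawer unit's top. Origin at the middle of its underside
- jar: Amber jar, 60 diameter x 55 tall, stays: on the table between the robot and the drawers. Origin at the middle of its underside
- spanner: Steel spanner, 160 long, stays: lies on the rear of the drawer unit's top
There are look-alikes about, which are no part of the job. What is shaped like the wide but yellow is not meant. What is shaped like the part that bears slim_tab but green is not meant.

How it is judged:
On the way:
1. the large-pocket plate is tipped up by its tab (over 0.2 rad) with its pocket end still under the top of the drawer unit (angle between wide_tab's own z axis and vertical above 0.2 rad and z of wide_tab in the frame of unit above 0.07 m and x of wide_pocket in the frame of unit above -0.17 m and z of wide_pocket in the frame of unit below 0.08 m), for 0.05 s.
At the end, for the whole second after the job is handed in: Large-pocket plate flat and still on the platform, tab to the robot, against the stop: pocket centre within 7 mm of the nozzle axis, within 3 mm of its resting height and 0.03 rad of level; both drawers shut within 8 mm; small-pocket plate lying in its drawer (horizontal distance between wide_pocket and nozzle below 0.007 m and x of wide_tab in the frame of stop below -0.158 m and z of wide_tab in the frame of stop below 0.036 m and z of wide_pocket in the frame of stop below 0.0085 m and angle between wide_tab's own z axis and vertical below 0.03 rad and linear speed of wide below 0.02 m/s and value of joint each of drawer_near, drawer_far below 0.008 m and z of slim_tab in the frame of unit below 0.055 m and x of slim_tab in the frame of unit above -0.12 m and angle between slim_tab's own z axis and vertical below 0.1 rad); the robot touches nothing.
It fails at once if a white bottle is pushed more than 40 mm or tipped over (distance of any of white_a, white_b from where it was at the start of the episode above 0.04 m or angle between any of white_a, white_b's own z axis and vertical above 0.5 rad).
It fails at once if the vial or the jar is pushed more than 40 mm or tipped over (distance of any of vial, jar from where it was at the start of the episode above 0.04 m or angle between any of vial, jar's own z axis and vertical above 0.5 rad).
It fails at once if the clear bottle is pushed more than 40 mm or tipped over (distance of clear_a from where it was at the start of the episode above 0.04 m or angle between clear_a's own z axis and vertical above 0.5 rad).
It fails at once if the spanner is pushed more than 40 mm or tipped over (distance of spanner from where it was at the start of the episode above 0.04 m or angle between spanner's own z axis and vertical above 0.5 rad).
It also fails if it takes over 61 s, if anything falls off the work surface, if the arm or the gripper's body presses on something with over 40 N, if the wrist force passes 120 N, or if a joint passes its speed limit or range.

## Working session

There is one attempt and no reset: what is moved stays moved. The work goes in short steps, Python scripts to look and compute and a tool call to move; the robot and the scene stay as the last step left them, time stands still between calls to the robot, and variables do not carry over. Pictures are saved under pics/ and viewed, about 8 in all and at most 12, crops included, and the job is handed in when it is done.

Besides the shell and the picture viewer there is one more tool, called as name(argument=value, ...), one argument or row to a line, values as JSON. carry_out: Moves the arm, as the interface text tells. Its arguments: {"type":"object","properties":{"commands":{"type":"array","items":{"type":"number"}},"grip_force":{"type":"number"}},"required":["commands"]}

```bash
ls; mkdir -p pics; python3 - <<'E'
from bench import r, imaging
import cv2,numpy as np
print(r.get_obs())
for n in("scene","top"):
    c=imaging.read_camera(n); print(n,c["intrinsics"].tolist(),np.round(c["R"],4).tolist(),np.round(c["t"],4).tolist())
    cv2.imwrite(f"pics/{n}0.png",cv2.cvtColor(c["color"],cv2.COLOR_RGB2BGR))
E
```

```text
pics
{'clock': 0.0, 'joint_positions': array([-1.02590456e+00,  3.59405423e-01,  1.10632708e-02, -3.51125748e-04,
       -1.22409258e+00, -2.88100034e-01]), 'qvel': array([-1.31044487e-03, -9.43054578e-05, -2.21999112e-03,  2.79763509e-03,
        7.14998242e-04,  4.77986157e-04]), 'tau': array([ 3.51971694e-04, -5.82717919e+01,  2.93067473e+01,  6.99775279e+00,
        6.99288736e-03, -1.31287738e-04]), 'eef_pos': array([ 0.17127376, -0.65236544,  0.20151247]), 'eef_rot': array([-1.91800280e+00, -2.48636598e+00, -1.41107255e-03]), 'force': array([-0.20533974,  1.26385782, -0.23100664]), 'ft_torque': array([0.0551297 , 0.00347306, 0.00928822]), 'finger_gap': 0.9975919610243928}
scene [[494.8140150664063, 0.0, 308.96418520221107], [0.0, 494.8140150664063, 246.51682653319213], [0.0, 0.0, 1.0]] [[0.7939, 0.608, 0.0041], [0.4842, -0.6282, -0.609], [-0.3678, 0.4855, -0.7931]] [-0.4985, -0.0963, 1.4747]
top [[533.7166736349169, 0.0, 314.11925302095267], [0.0, 533.7166736349169, 232.26355198954], [0.0, 0.0, 1.0]] [[-0.0295, -0.9994, -0.019], [-0.9922, 0.0316, -0.1206], [0.1211, 0.0153, -0.9925]] [0.1511, 0.5129, 1.7507]
```

View pics/scene0.png

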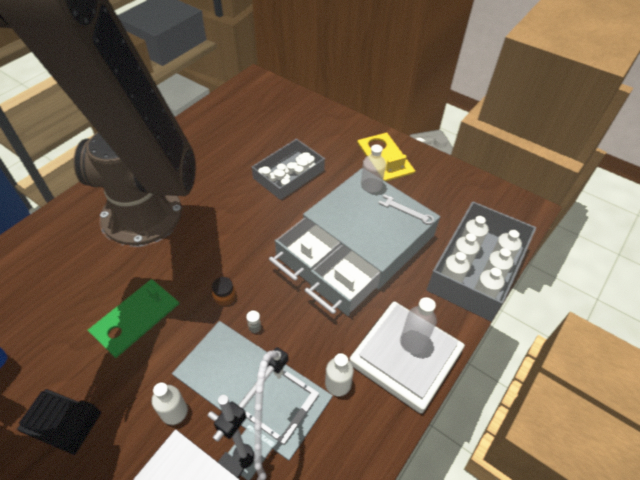

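View pics/top0.png

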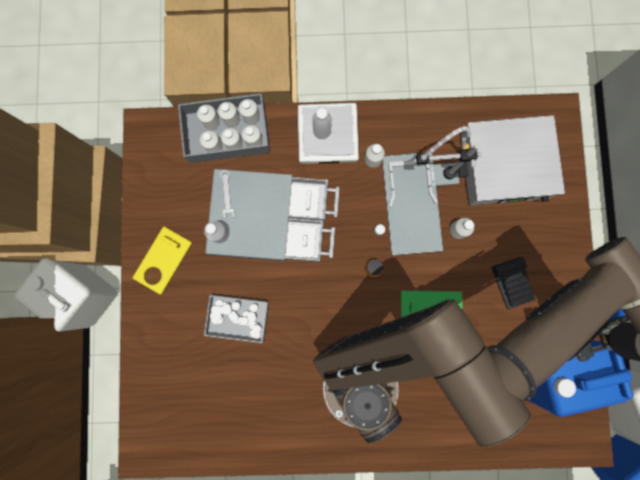

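The top view shows the drawer unit at about (250,215) with its drawers opening to the right (world -y). The far drawer's tab, at (308,200), looks wider. The filler platform is at about (415,205). I'll measure these on an enlarged view.

```bash
cat > h.py <<'E'
from bench import r, imaging
import cv2,numpy as np
from scipy.spatial.transform import Rotation as Ro
def cam(n): return imaging.read_camera(n)
def ray(c,u,v):
    d=c["R"].T@np.linalg.inv(c["intrinsics"])@np.array([u,v,1.]); return -c["R"].T@c["t"],d
def onz(c,u,v,z):
    o,d=ray(c,u,v); return o+d*(z-o[2])/d[2]
def proj(c,X):
    p=c["intrinsics"]@(c["R"]@np.asarray(X,float)+c["t"]); return p[:2]/p[2]
def crop(c,x0,y0,w,h,s): return cv2.resize(cv2.cvtColor(c["color"][y0:y0+h,x0:x0+w],cv2.COLOR_RGB2BGR),None,fx=s,fy=s,interpolation=cv2.INTER_CUBIC)
def st():
    o=r.get_obs(); M=Ro.from_rotvec(o["eef_rot"]).as_matrix(); print("t%.2f"%o["clock"],"p",np.round(o["eef_pos"],4),"z",np.round(M[:,2],3),"x",np.round(M[:,0],3),"F",np.round(o["force"],1),"gap",round(o["finger_gap"]*87.8,1),"q",np.round(o["joint_positions"],2)); return o
E
python3 - <<'E'
from h import *
c=cam("top"); s=cam("scene")
a=crop(c,200,140,270,130,2.96)[:384]; b=crop(s,260,210,130,110,2)
cv2.imwrite("pics/c1.png",a)
cv2.imwrite("pics/c2.png",np.hstack([crop(s,260,205,130,110,3),crop(s,170,310,170,147,2.245)[:330,:390]]))
for n,u,v,z in[("white_a",375,158,.13),("vial",380,229,.06),("white_b",461,228,.13),("jar",374,267,.055),("clear",217,231,.2)]: print(n,onz(c,u,v,z).round(3))
E
```

```text
white_a [ 0.739 -0.068  0.13 ]
vial [ 0.518 -0.082  0.06 ]
white_b [ 0.504 -0.328  0.13 ]
jar [ 0.394 -0.057  0.055]
clear [0.51  0.427 0.2  ]
```

View pics/c1.png

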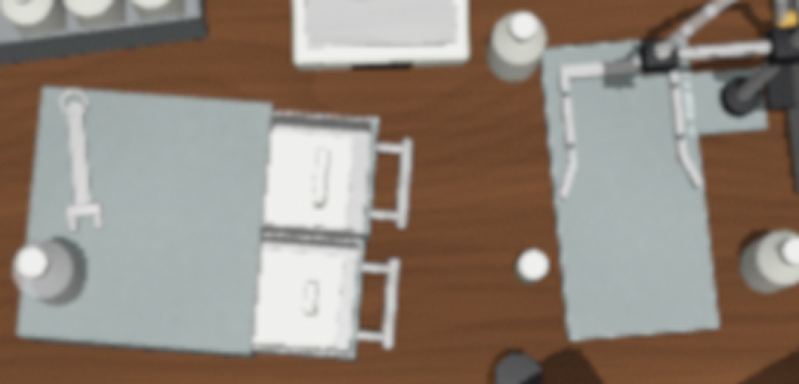

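View pics/c2.png

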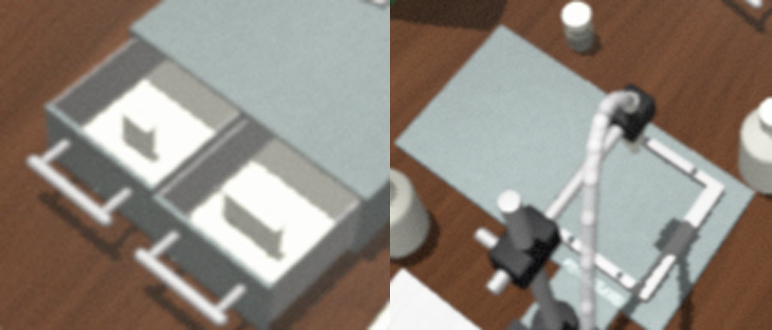

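Crop 1 confirms the far drawer holds the wide tab (crop px 321,178) and the near drawer the slim one (311,297). Both tops, the handles and the rails can be picked from it. Next I'll turn them into world points.

```bash
python3 - <<'E'
from h import *
c=cam("top"); s=cam("scene")
P=lambda x,y:(200+x/2.96,140+y/2.96)
S1=lambda x,y:(260+x/3,205+y/3)
S2=lambda x,y:(170+(x-390)/2.245,310+y/2.245)
def pt(n,x,y,z): print(n,onz(c,*P(x,y),z).round(4))
for a in [("unit FF",272,103,.086),("unit FN",253,354,.086),("BF",42,88,.086),("BN",17,335,.086),
 ("wtab far end",325,149,.067),("wtab near end",317,207,.067),("stab far",313,280,.067),("stab near",308,315,.067),
 ("hF far",408,142,.053),("hF near",403,225,.053),("hN far",397,260,.053),("hN near",390,347,.053),
 ("plat FL",570,340,.008),("plat FR",719,326,.008),("plat BL",543,48,.008),
 ("railL top back",565,68,.022),("railL flare start",574,155,.022),("railL end",565,195,.022),("railR flare start",683,145,.022),("railR end",699,186,.022),("railR back",675,72,.022),("drawer FF rim",378,119,.077),("drawer FN",356,357,.077)]: pt(*a)
print("scene")
for n,x,y,z in [("wtab e1",224,190,.067),("wtab e2",281,238,.067)]: print(n,onz(s,*S1(x,y),z).round(4))
for n,x,y,z in [("plat FL",502,25,.008),("plat FR",396,143,.008),("plat BL",753,193,.008),("stop L corner",722,185,.022),("stop R corner",643,296,.022),("flare L",637,143,.022)]: print(n,onz(s,*S2(x,y),z).round(4))
# two-view sub-pixel: unit top mask extents
E
```

```text
unit FF [0.7032 0.2019 0.086 ]
unit FN [0.425  0.2294 0.086 ]
BF [0.729  0.4579 0.086 ]
BN [0.4538 0.4872 0.086 ]
wtab far end [0.6532 0.145  0.067 ]
wtab near end [0.5879 0.1557 0.067 ]
stab far [0.5063 0.1624 0.067 ]
stab near [0.4676 0.169  0.067 ]
hF far [0.6609 0.0516 0.053 ]
hF near [0.5667 0.0605 0.053 ]
hN far [0.5274 0.0685 0.053 ]
hN near [0.4305 0.0796 0.053 ]
plat FL [ 0.4354 -0.1256  0.008 ]
plat FR [ 0.4461 -0.2948  0.008 ]
plat BL [ 0.776  -0.1103  0.008 ]
railL top back [ 0.7478 -0.1328  0.022 ]
railL flare start [ 0.6459 -0.1383  0.022 ]
railL end [ 0.5999 -0.1259  0.022 ]
railR flare start [ 0.6533 -0.2629  0.022 ]
railR end [ 0.6053 -0.2784  0.022 ]
railR back [ 0.7388 -0.2585  0.022 ]
drawer FF rim [0.6831 0.0848 0.077 ]
drawer FN [0.4189 0.1175 0.077 ]
scene
wtab e1 [0.5953 0.1511 0.067 ]
wtab e2 [0.6619 0.1404 0.067 ]
plat FL [ 0.4387 -0.1224  0.008 ]
plat FR [ 0.4478 -0.2914  0.008 ]
plat BL [ 0.7754 -0.1072  0.008 ]
stop L corner [ 0.7484 -0.1242  0.022 ]
stop R corner [ 0.7539 -0.2567  0.022 ]
flare L [ 0.652 -0.142  0.022]
```

The wide plate's tab is near (0.626,0.148) and the unit's axis is yawed about 0.10 rad from +y. The filler's axis is yawed 0.05 rad, with the front edge middle at (0.442,-0.2085). Next is the wrist state and the turn needed for the grasp.

```bash
python3 - <<'E'
from h import *
o=st(); M=Ro.from_rotvec(o["eef_rot"]).as_matrix()
print("jaw yaw deg",np.degrees(np.arctan2(M[1,0],M[0,0])), "unit x yaw 84.3, filler 2.9")
E
```

```text
t0.30 p [ 0.1714 -0.6527  0.2022] z [-0.  0. -1.] x [-0.254  0.967  0.001] F [-0.   0.  -0.1] gap 87.7 q [-1.03  0.36  0.01 -0.   -1.22 -0.29]
jaw yaw deg 104.71086512240588 unit x yaw 84.3, filler 2.9
```

carry_out(
  commands=[0,0,1,0.45,0.8,0.2,40,0,0,1,0.45,0.8,0.2,40,0,0,1,0.45,0.8,0.2,40,0,0,1,0.45,0.8,0.2,40,0,0,1,0.45,0.8,0.2,40],
)

```text
clock: 0.8
eef_pos: [0.2826, -0.449, 0.2483]
eef_rot: [-0.926, -2.994, -0.001]
force: [1.5, -0.4, 0.5]
finger_gap: 0.608
```

carry_out(
  commands=[0,0,1,0.45,0.8,0,40,0,0,1,0.45,0.8,0,40,0,0,1,0.45,0.8,0,40,0,0,1,0.45,0.8,0,40,0,0,1,0.45,0.8,0,40],
)

```text
clock: 1.3
eef_pos: [0.3984, -0.2409, 0.2516]
eef_rot: [0.2, -3.135, 0.005]
force: [1.6, -0.0, -0.3]
finger_gap: 0.452
```

carry_out(
  commands=[0,0,1,0.45,0.8,0,40,0,0,1,0.45,0.8,0,40,0,0,1,0.45,0.8,0,40,0,0,1,0.45,0.8,0,40,0,0,1,0.45,0.8,0,40],
)

```text
clock: 1.8
eef_pos: [0.5135, -0.0311, 0.254]
eef_rot: [-1.303, 2.852, -0.005]
force: [1.4, -0.6, -0.1]
finger_gap: 0.456
```

carry_out(
  commands=[0,0,0.9,0.45,0.7,0,36,0,0,0.9,0.45,0.7,0,36,0,0,0.9,0.45,0.7,0,36,0,0,0.9,0.45,0.7,0,36,0,0,0.8,0.4,0.7,0,36],
)

```text
clock: 2.3
eef_pos: [0.6268, 0.1535, 0.255]
eef_rot: [-2.137, 2.29, -0.002]
force: [1.1, -0.3, -0.0]
finger_gap: 0.411
```

carry_out(
  commands=[0,0,0,0,0,-0.8,36,0,0,0,0,0,-0.8,36,0,0,0,0,0,0,36],
)

```text
clock: 2.6
eef_pos: [0.6295, 0.1594, 0.172]
eef_rot: [-2.146, 2.279, -0.002]
force: [-0.8, 0.3, 0.3]
finger_gap: 0.41
```

```bash
python3 - <<'E'
from h import *
o=st(); M=Ro.from_rotvec(o["eef_rot"]).as_matrix()
print("jaw yaw",np.degrees(np.arctan2(M[1,0],M[0,0]))%360)
s=cam("scene")
cv2.imwrite("pics/d1.png",crop(s,240,120,200,200,3.9)[:600])
for X in [(.626,.148,.067),(.632,.209,.086),o["eef_pos"]]: print(((proj(s,X)-[240,120])*3.9).round(0))
E
```

```text
t2.60 p [0.6295 0.1594 0.172 ] z [ 0.009  0.006 -1.   ] x [-0.06  -0.998 -0.007] F [-0.8  0.3  0.3] gap 36.0 q [ 0.55  0.33 -0.1  -0.   -1.13  0.96]
jaw yaw 266.57097346595117
[405. 605.]
[467. 533.]
[430. 499.]
```

View pics/d1.png

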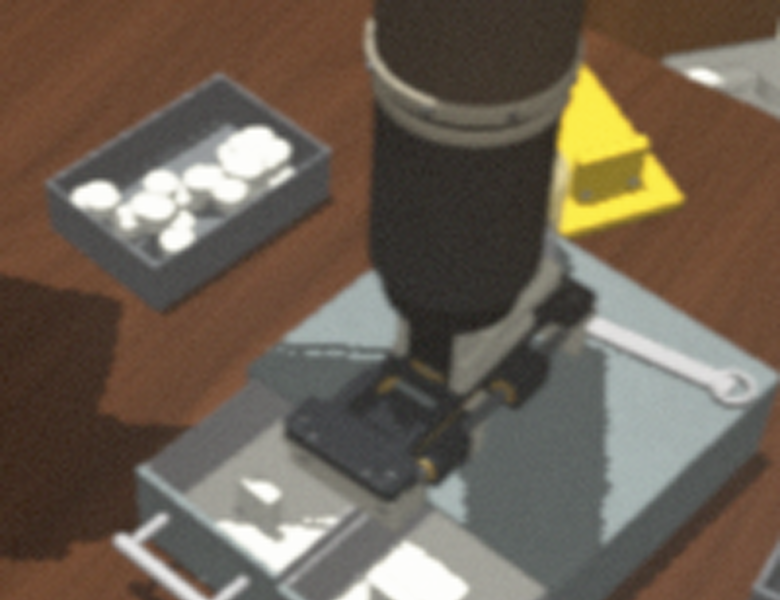

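The gripper hangs over the far drawer with its body long along the jaw axis, but the crop cut off the tab. I'll look once more, with the predicted tab-top corners marked.

```bash
python3 - <<'E'
from h import *
s=cam("scene"); im=crop(s,310,235,100,75,8)
ux=np.array([.1,.995,0]);uy=np.array([-.995,.1,0]);C=np.array([.626,.148,.067])
for a in(-6,6):
  for b in(-31,31):
    for z in(0,-.045):
      p=(proj(s,C+ux*a/1e3+uy*b/1e3+[0,0,z])-[310,235]+.5)*8; cv2.circle(im,tuple(int(v) for v in p),4,(0,0,255) if z==0 else (255,0,0),-1)
cv2.imwrite("pics/d2.png",im)
E
```

```text
(no output)
```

View pics/d2.png

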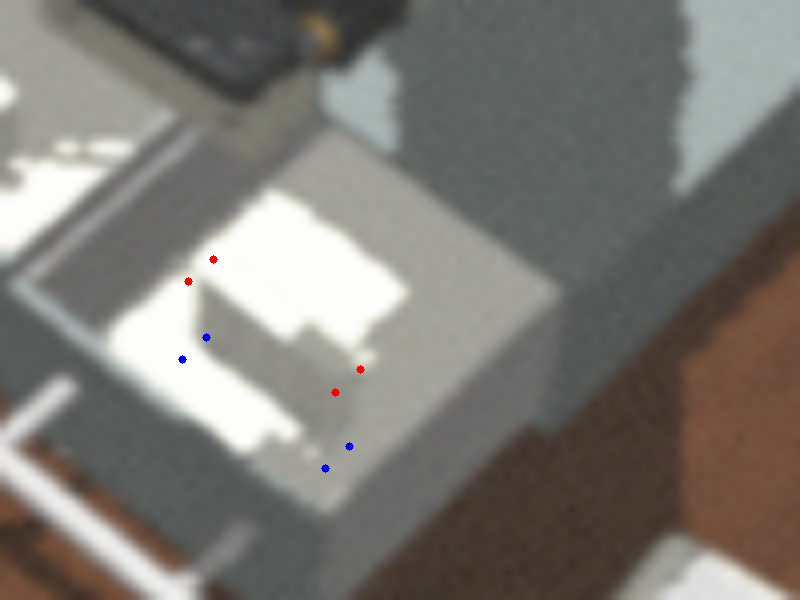

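The tab's front face spans (200,285) to (355,400), about 5 mm further back than predicted. I'll use (0.627,0.152), correct for that, and descend.

carry_out(
  commands=[0,0,-0.3,-0.06,-0.15,0,36,0,0,0,0,0,-0.6,36,0,0,0,0,0,-0.6,36,0,0,0,0,0,0,36],
)

```text
clock: 3.1
eef_pos: [0.6356, 0.1526, 0.1303]
eef_rot: [-2.08, 2.308, -0.019]
force: [-0.3, 0.8, -0.9]
finger_gap: 0.412
```

```bash
python3 -c "
from h import *
o=st(); s=cam('scene'); im=crop(s,310,235,100,75,8); cv2.imwrite('pics/d3.png',im)"
```

```text
t3.10 p [0.6356 0.1526 0.1303] z [ 0.034  0.014 -0.999] x [-0.103 -0.995 -0.017] F [-0.3  0.8 -0.9] gap 36.2 q [ 0.54  0.35 -0.17  0.01 -1.01  0.93]
```

View pics/d3.png

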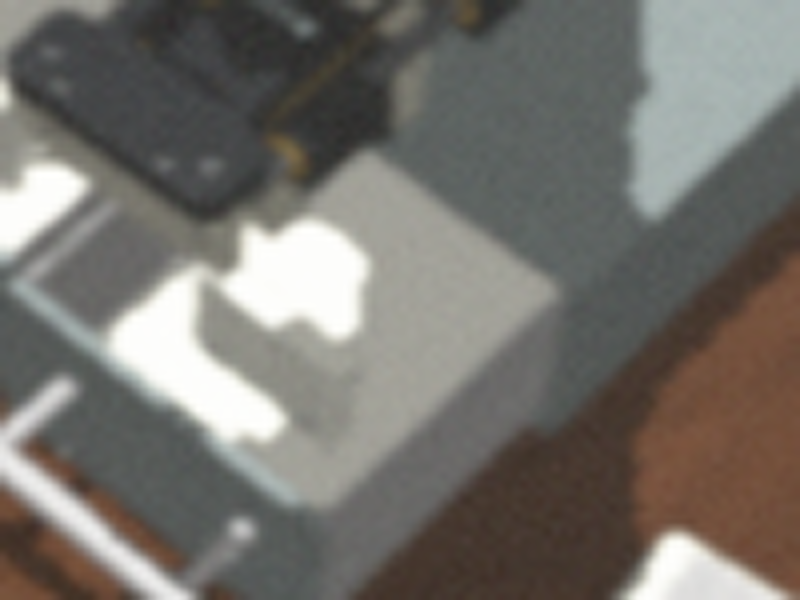

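The tab's front face now shows clearly, left edge at (198,285–345) and right edge at (352,375–445), which agrees with (0.627,0.153). I'll take out the small tool tilt and go down more slowly.

carry_out(
  commands=[-0.1,0.24,0,-0.17,0.02,-0.2,36,0,0,0,0,0,-0.3,36,0,0,0,0,0,-0.3,36,0,0,0,0,0,0,36],
)

```text
clock: 3.55
eef_pos: [0.6316, 0.1555, 0.0976]
eef_rot: [-2.098, 2.325, -0.007]
force: [0.3, -0.1, -1.3]
finger_gap: 0.412
```

```bash
python3 -c "
from h import *
o=st()"
```

```text
t3.55 p [0.6316 0.1555 0.0976] z [ 0.01   0.003 -1.   ] x [-0.103 -0.995 -0.004] F [ 0.3 -0.1 -1.3] gap 36.2 q [ 0.54  0.39 -0.19  0.   -0.98  0.92]
```

carry_out(
  commands=[0,0.08,0,-0.08,-0.04,-0.3,36,0,0,0,-0.02,0,-0.3,36,0,0,0,-0.02,-0.02,-0.3,36,0,0,0,0,0,-0.2,36,0,0,0,0,0,0,36],
)

```text
clock: 4.05
eef_pos: [0.6247, 0.1519, 0.0386]
eef_rot: [2.104, -2.332, -0.007]
force: [-0.4, -0.2, -0.0]
finger_gap: 0.41
```

```bash
python3 -c "
from h import *
o=st()"
```

```text
t4.05 p [0.6247 0.1519 0.0386] z [-0.003  0.002 -1.   ] x [-0.102 -0.995 -0.002] F [-0.4 -0.2 -0. ] gap 36.0 q [ 0.54  0.45 -0.25 -0.01 -0.87  0.93]
```

carry_out(
  commands=[0,0,0,0.04,0.02,-0.15,36,0,0,0,0,0,0,0,0,0,0,0,0,0,0,0,0,0,0,0,0,0,0,0,0,0,0,0,0],
  grip_force=60,
)

```text
clock: 4.55
eef_pos: [0.6281, 0.1534, 0.032]
eef_rot: [-2.105, 2.331, 0.005]
force: [-0.3, -0.2, -2.4]
finger_gap: 0.127
```

```bash
python3 -c "
from h import *
o=st()"
```

```text
t4.55 p [0.6281 0.1534 0.032 ] z [-0.002  0.003 -1.   ] x [-0.102 -0.995 -0.003] F [-0.3 -0.2 -2.4] gap 11.1 q [ 0.54  0.46 -0.25 -0.   -0.86  0.93]
```

Gripped: the gap is 11 mm on a 12 mm tab. Now tip about the pocket end.

carry_out(
  commands=[-0.4,0.04,0,0,0.02,0.22,0,-0.4,0.04,0,0,0.03,0.2,0,-0.4,0.04,0,0,0.04,0.19,0,-0.4,0.04,0,0,0.05,0.18,0],
)

```text
clock: 4.95
eef_pos: [0.6271, 0.1577, 0.0729]
eef_rot: [1.979, -2.205, 0.226]
force: [0.7, 0.1, -2.5]
finger_gap: 0.129
```

```bash
python3 -c "
from h import *
o=st()"
```

```text
t4.95 p [0.6271 0.1577 0.0729] z [-0.026 -0.225 -0.974] x [-0.105 -0.968  0.227] F [ 0.7  0.1 -2.5] gap 11.3 q [ 0.65  0.48 -0.21  0.19 -1.05  0.7 ]
```

carry_out(
  commands=[-0.42,0.04,0,0,0.07,0.17,0,-0.42,0.04,0,0,0.08,0.17,0,-0.42,0.04,0,0,0.09,0.17,0,0,0,0,0,0,0,0],
)

```text
clock: 5.35
eef_pos: [0.6271, 0.1719, 0.1003]
eef_rot: [1.877, -2.09, 0.396]
force: [-0.6, -0.3, -2.1]
finger_gap: 0.129
```

```bash
python3 -c "
from h import *
o=st(); s=cam('scene'); cv2.imwrite('pics/e1.png',crop(s,270,180,160,130,5)[:600])"
```

```text
t5.35 p [0.6271 0.1719 0.1003] z [-0.04  -0.399 -0.916] x [-0.099 -0.911  0.401] F [-0.6 -0.3 -2.1] gap 11.3 q [ 0.73  0.53 -0.15  0.29 -1.22  0.58]
```

View pics/e1.png

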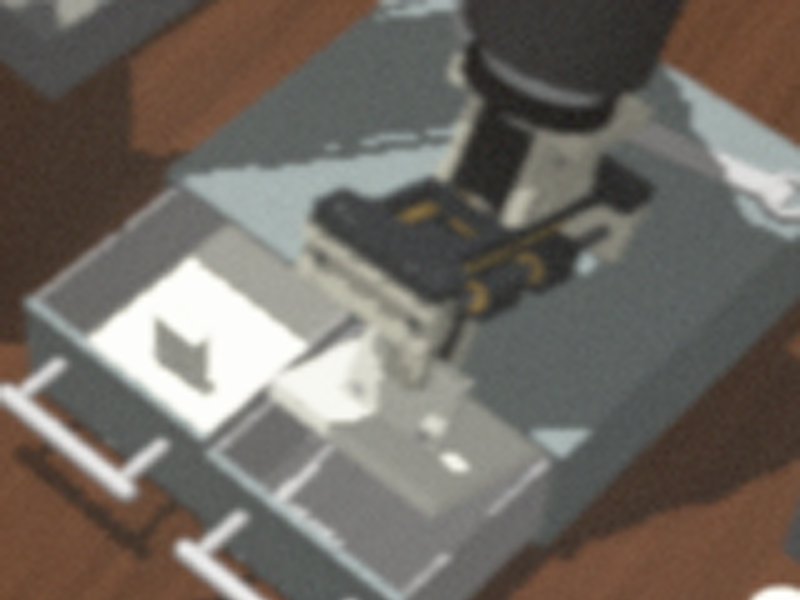

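The plate is tipped 23.6°: its tab edge is above the drawer front (around (400,455)) and the pocket end is still under the top. Now draw it out along its length.

carry_out(
  commands=[0,0,0,-0.04,-0.37,0.16,0,0,0,0,-0.04,-0.37,0.16,0,0,0,0,-0.04,-0.37,0.16,0],
)

```text
clock: 5.7
eef_pos: [0.6192, 0.1135, 0.1229]
eef_rot: [1.879, -2.09, 0.39]
force: [-0.8, -0.5, -1.4]
finger_gap: 0.128
```

```bash
python3 -c "
from h import *
o=st()"
```

```text
t5.70 p [0.6192 0.1135 0.1229] z [-0.043 -0.396 -0.917] x [-0.097 -0.912  0.399] F [-0.8 -0.5 -1.4] gap 11.2 q [ 0.67  0.47 -0.21  0.31 -1.21  0.64]
```

carry_out(
  commands=[0,0,0,-0.04,-0.38,0.18,0,0,0,0,-0.04,-0.38,0.18,0,0,0,0,-0.04,-0.38,0.18,0,0,0,0,-0.04,-0.38,0.25,0,0,0,0,-0.05,-0.4,0.4,0],
)

```text
clock: 6.2
eef_pos: [0.6061, 0.0056, 0.1875]
eef_rot: [1.874, -2.094, 0.388]
force: [0.1, -0.2, -2.2]
finger_gap: 0.129
```

```bash
python3 -c "
from h import *
o=st(); s=cam('scene'); cv2.imwrite('pics/e2.png',crop(s,200,120,266,200,3))"
```

```text
t6.20 p [0.6061 0.0056 0.1875] z [-0.045 -0.395 -0.918] x [-0.101 -0.912  0.398] F [ 0.1 -0.2 -2.2] gap 11.3 q [ 0.54  0.34 -0.26  0.34 -1.25  0.76]
```

View pics/e2.png

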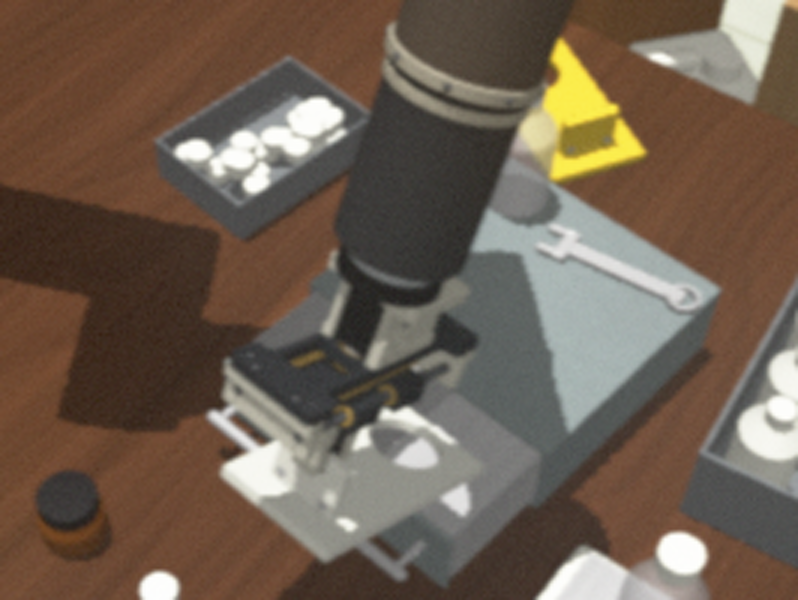

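The plate has cleared the unit: its tab end is over the handle at (330,550) and its pocket end, at (440,440), is above the drawer. Next I'll level it, then yaw it while carrying it towards the platform.

carry_out(
  commands=[0.59,-0.06,0,-0.26,-0.4,0.2,0,0.59,-0.06,0,-0.26,-0.4,0.2,0,0.59,-0.06,0,-0.26,-0.4,0.1,0,0.59,-0.06,0,-0.26,-0.4,0,0,0.59,-0.06,0,-0.26,-0.4,0,0],
)

```text
clock: 6.75
eef_pos: [0.5405, -0.101, 0.2225]
eef_rot: [-2.089, 2.322, 0.009]
force: [0.1, -0.8, -2.9]
finger_gap: 0.131
```

carry_out(
  commands=[0,0,-0.9,-0.13,-0.22,0,0,0,0,-0.9,-0.13,-0.22,0,0,0,0,-0.9,-0.13,-0.22,0,0,0,0,-0.9,-0.13,-0.22,0,0,0,0,-0.9,-0.13,-0.22,0,0],
)

```text
clock: 7.25
eef_pos: [0.5026, -0.1668, 0.229]
eef_rot: [-1.228, 2.861, -0.009]
force: [0.3, -0.6, -3.1]
finger_gap: 0.131
```

```bash
python3 -c "
from h import *
o=st();M=Ro.from_rotvec(o['eef_rot']).as_matrix()
print('yaw',np.degrees(np.arctan2(M[1,0],M[0,0]))%360)"
```

```text
t7.25 p [ 0.5026 -0.1668  0.229 ] z [ 0.028  0.006 -1.   ] x [-0.688 -0.725 -0.023] F [ 0.3 -0.6 -3.1] gap 11.5 q [ 0.05  0.08 -0.28 -0.   -1.18  0.77]
yaw 226.47528546627865
```

carry_out(
  commands=[0,0.04,-0.9,-0.1,-0.14,0,0,0,0.04,-0.9,-0.1,-0.14,0,0,0,0.04,-0.9,-0.1,-0.14,0,0,0,0.04,-0.9,-0.1,-0.14,0,0,0,0.04,-0.9,-0.1,-0.14,0,0],
)

```text
clock: 7.75
eef_pos: [0.472, -0.2079, 0.2332]
eef_rot: [-0.242, 3.132, -0.01]
force: [-0.3, 0.3, -2.2]
finger_gap: 0.128
```

carry_out(
  commands=[0,0,-0.9,-0.1,-0.14,-0.2,0,0,0,0,0,0,-0.4,0,0,0,0,0,0,-0.4,0,0,0,0,0,0,-0.4,0,0,0,0,0,0,0,0],
)

```text
clock: 8.25
eef_pos: [0.4629, -0.2199, 0.1659]
eef_rot: [-0.025, 3.137, -0.014]
force: [0.3, -0.2, -2.6]
finger_gap: 0.132
```

```bash
python3 -c "
from h import *
o=st();M=Ro.from_rotvec(o['eef_rot']).as_matrix()
print('yaw',np.degrees(np.arctan2(M[1,0],M[0,0]))%360)"
```

```text
t8.25 p [ 0.4629 -0.2199  0.1659] z [ 0.005 -0.009 -1.   ] x [-1.    -0.016 -0.005] F [ 0.3 -0.2 -2.6] gap 11.6 q [-0.05  0.11 -0.41  0.01 -1.05  0.06]
yaw 180.90240864781862
```

carry_out(
  commands=[0.06,0.04,0.25,0.2,0.26,-0.2,0,0,0,0,0,0,-0.4,0,0,0,0,0,0,-0.4,0,0,0,0,0,0,-0.4,0,0,0,0,0,0,-0.4,0],
)

```text
clock: 8.75
eef_pos: [0.4789, -0.2075, 0.0818]
eef_rot: [-0.091, 3.128, -0.005]
force: [-0.0, -0.4, -2.4]
finger_gap: 0.13
```

carry_out(
  commands=[0,0,0,0,0,0,0,0,0,0,0,0,0,0],
)

```text
clock: 8.95
eef_pos: [0.4788, -0.2072, 0.0814]
eef_rot: [-0.095, 3.131, -0.004]
force: [0.7, -0.3, -3.4]
finger_gap: 0.126
```

```bash
python3 -c "
from h import *
o=st();M=Ro.from_rotvec(o['eef_rot']).as_matrix()
print('yaw',np.degrees(np.arctan2(M[1,0],M[0,0]))%360)
s=cam('scene');im=crop(s,160,300,180,135,4.4)
F=np.array([.442,-.2085,0]);f=np.array([.9987,.05,0]);g=np.array([-.05,.9987,0])
def dot(X,c): cv2.circle(im,tuple(int(v) for v in (proj(s,X)-[160,300]+.5)*4.4),3,c,-1)
zb=o['eef_pos'][2]-.020; T=o['eef_pos']*[1,1,0]; a=-M[:,0]*[1,1,0]; b=np.array([-a[1],a[0],0])
for i in(-.032,.168):
  for j in(-.055,.055): dot(T+a*i+b*j+[0,0,zb+.01],(0,0,255))
for i in(0,.34):
  for j in(-.085,.085): dot(F+f*i+g*j+[0,0,.008],(255,0,0))
for i in(.2,.3):
  for j in(-.059,.059): dot(F+f*i+g*j+[0,0,.022],(0,255,0))
cv2.imwrite('pics/f1.png',im)"
```

```text
t8.95 p [ 0.4788 -0.2072  0.0814] z [ 0.01  -0.003 -1.   ] x [-0.998 -0.06  -0.01 ] F [ 0.7 -0.3 -3.4] gap 11.0 q [-0.03  0.22 -0.5   0.   -0.85  0.09]
yaw 183.4643622080665
```

View pics/f1.png

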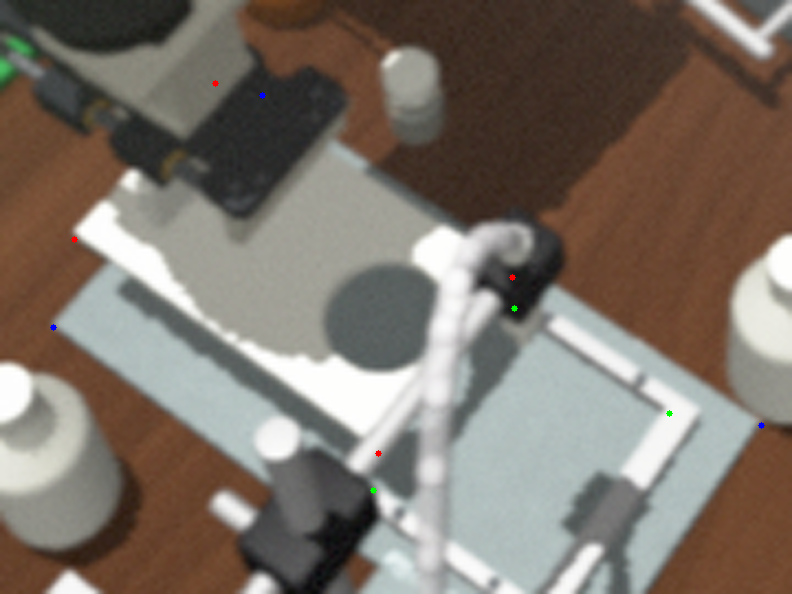

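The red plate-corner marks match the front-right corner at (75,232), and the blue platform marks match within 2–3 px. I'll lower the plate onto the platform.

carry_out(
  commands=[0.02,0.07,-0.04,0,0.01,-0.3,0,0,0,0,0,0,-0.3,0,0,0,0,0,0,-0.2,0,0,0,0,0,0,-0.1,0,0,0,0,0,0,0,0],
)

```text
clock: 9.5
eef_pos: [0.4818, -0.2068, 0.037]
eef_rot: [-0.086, 3.135, 0.0]
force: [-0.9, 0.5, -2.6]
finger_gap: 0.129
```

```bash
python3 -c "
from h import *
o=st();M=Ro.from_rotvec(o['eef_rot']).as_matrix()
print('yaw',np.degrees(np.arctan2(M[1,0],M[0,0]))%360)"
```

```text
t9.50 p [ 0.4818 -0.2068  0.037 ] z [ 0.005  0.    -1.   ] x [-0.998 -0.055 -0.005] F [-0.9  0.5 -2.6] gap 11.3 q [-0.03  0.28 -0.53 -0.   -0.75  0.09]
yaw 183.14107591620092
```

carry_out(
  commands=[0,0.03,0,0,0,-0.1,0,0,0,0,0,0,-0.04,0,0,0,0,0,0,0,0],
)

```text
clock: 9.8
eef_pos: [0.4825, -0.2069, 0.0301]
eef_rot: [-0.086, 3.139, -0.0]
force: [-0.3, 0.6, -2.2]
finger_gap: 0.131
```

```bash
python3 -c "
from h import *
o=st();M=Ro.from_rotvec(o['eef_rot']).as_matrix()
print('yaw',np.degrees(np.arctan2(M[1,0],M[0,0]))%360)"
```

```text
t9.80 p [ 0.4825 -0.2069  0.0301] z [ 0.002 -0.    -1.   ] x [-0.998 -0.055 -0.002] F [-0.3  0.6 -2.2] gap 11.5 q [-0.03  0.3  -0.53 -0.   -0.74  0.09]
yaw 183.1559103403975
```

carry_out(
  commands=[0,0,0,0.25,0.01,-0.01,0,0,0,0,0.25,0.02,-0.01,0,0,0,0,0.25,0.01,0,0,0,0,0,0.25,0.01,0,0,0,0,0,0.2,0.01,0,0],
  grip_force=40,
)

```text
clock: 10.3
eef_pos: [0.5479, -0.2038, 0.0301]
eef_rot: [-0.087, 3.137, -0.001]
force: [0.1, 0.0, -2.5]
finger_gap: 0.132
```

```bash
python3 -c "
from h import *
o=st();M=Ro.from_rotvec(o['eef_rot']).as_matrix()
print('yaw',np.degrees(np.arctan2(M[1,0],M[0,0]))%360)"
```

```text
t10.30 p [ 0.5479 -0.2038  0.0301] z [ 0.004 -0.    -1.   ] x [-0.998 -0.055 -0.004] F [ 0.1  0.  -2.5] gap 11.6 q [-0.02  0.38 -0.4   0.   -0.79  0.08]
yaw 183.16553167008578
```

carry_out(
  commands=[0,0.03,0,0.2,0.01,-0.01,0,0,0,0,0.15,0.01,0,0,0,0,0,0.1,0,0,0,0,0,0,0.06,0,0,0],
)

```text
clock: 10.7
eef_pos: [0.5729, -0.2026, 0.028]
eef_rot: [0.086, -3.131, -0.0]
force: [-13.9, -1.2, 3.6]
finger_gap: 0.132
```

carry_out(
  commands=[0,0,0,0.05,0,0,0,0,0,0,0.04,0,0,0],
)

```text
clock: 10.9
eef_pos: [0.5725, -0.2026, 0.0278]
eef_rot: [0.084, -3.122, -0.002]
force: [-7.1, 0.8, 3.4]
finger_gap: 0.135
```

```bash
python3 -c "
from h import *
o=st();M=Ro.from_rotvec(o['eef_rot']).as_matrix()
print('yaw',np.degrees(np.arctan2(M[1,0],M[0,0]))%360)"
```

```text
t10.90 p [ 0.5725 -0.2026  0.0278] z [-0.018  0.001 -1.   ] x [-0.998 -0.054  0.018] F [-7.1  0.8  3.4] gap 11.8 q [-0.02  0.42 -0.33 -0.   -0.83  0.07]
yaw 183.09644452013092
```

Contact at the stop, where it was expected. I'll level the tool, release, and lift.

carry_out(
  commands=[0,-0.13,0,0,0,0,0,0,0,0,0,0,0,0,0,0,0,0,0,0,40,0,0,0,0,0,0,40,0,0,0,0,0,0,40],
  grip_force=10,
)

```text
clock: 11.4
eef_pos: [0.5735, -0.2029, 0.029]
eef_rot: [-0.085, 3.137, 0.0]
force: [0.0, -0.8, 0.0]
finger_gap: 0.345
```

```bash
python3 -c "
from h import *
o=st()"
```

```text
t11.40 p [ 0.5735 -0.2029  0.029 ] z [ 0.003  0.    -1.   ] x [-0.999 -0.054 -0.003] F [ 0.  -0.8  0. ] gap 30.3 q [-0.02  0.41 -0.35 -0.   -0.81  0.07]
```

carry_out(
  commands=[0,0,0,0,0,0.04,24,0,0,0,0,0,0,24,0,0,0,0.1,0.005,0,24,0,0,0,0.08,0.005,0,24,0,0,0,0.06,0,0,24],
)

```text
clock: 11.9
eef_pos: [0.5788, -0.2027, 0.0305]
eef_rot: [0.083, -3.13, -0.002]
force: [-8.5, 0.6, 6.4]
finger_gap: 0.274
```

```bash
python3 -c "
from h import *
o=st()"
```

```text
t11.90 p [ 0.5788 -0.2027  0.0305] z [-0.011  0.001 -1.   ] x [-0.999 -0.053  0.011] F [-8.5  0.6  6.4] gap 24.0 q [-0.02  0.42 -0.32 -0.   -0.84  0.07]
```

carry_out(
  commands=[0,-0.08,0,-0.11,0,0,40,0,0,0,0,0,0,40,0,0,0,0,0,0.4,40,0,0,0,-0.1,0,0.6,40,0,0,0,-0.5,0,0.6,40],
)

```text
clock: 12.4
eef_pos: [0.5429, -0.2024, 0.1075]
eef_rot: [0.084, -3.136, -0.002]
force: [0.3, -0.2, 0.7]
finger_gap: 0.454
```

```bash
python3 -c "
from h import *
o=st()
c=cam('top');cv2.imwrite('pics/g1.png',np.vstack([crop(c,270,140,200,130,4)[:520]]))
F=np.array([.442,-.2085,0]);f=np.array([.9987,.05,0])
print('pocket exp',((proj(c,F+f*.26+[0,0,.018])-[270,140])*4).round(),'tab exp',((proj(c,F+f*.132+[0,0,.063])-[270,140])*4).round())"
```

```text
t12.40 p [ 0.5429 -0.2024  0.1075] z [-0.005  0.001 -1.   ] x [-0.999 -0.053  0.005] F [ 0.3 -0.2  0.7] gap 39.9 q [-0.02  0.29 -0.33 -0.   -0.96  0.07]
pocket exp [559. 144.] tab exp [584. 283.]
```

View pics/g1.png

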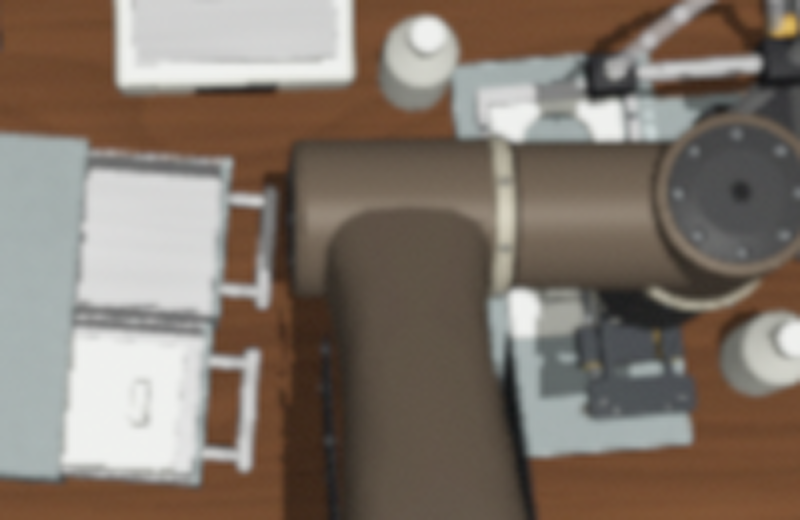

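The plate's pocket end shows at the stop, about (555,130), where expected, and the slim plate is still in the near drawer. Now over to the handles: opened wide, the fingers can push both bars together.

carry_out(
  commands=[0,0,0,0,0.3,0.8,60,0,0,-0.3,0,0.8,0.4,80,0,0,-0.3,0,0.85,0,87,0,0,-0.3,0,0.85,0,87,0,0,-0.2,0,0.85,0,87],
)

```text
clock: 12.95
eef_pos: [0.5431, -0.0182, 0.1796]
eef_rot: [0.178, 3.124, 0.005]
force: [1.6, -0.4, 0.2]
finger_gap: 0.851
```

carry_out(
  commands=[0,0,0,0,0.5,0,87,0,0,0,0,0,0,87],
)

```text
clock: 13.15
eef_pos: [0.5443, 0.0127, 0.1807]
eef_rot: [0.172, 3.12, 0.008]
force: [-0.3, 0.6, -0.6]
finger_gap: 0.978
```

```bash
python3 -c "
from h import *
o=st();M=Ro.from_rotvec(o['eef_rot']).as_matrix()
print('yaw',np.degrees(np.arctan2(M[1,0],M[0,0]))%360)"
```

```text
t13.15 p [0.5443 0.0127 0.1807] z [ 0.017  0.004 -1.   ] x [-0.994  0.11  -0.016] F [-0.3  0.6 -0.6] gap 85.9 q [ 0.39  0.15 -0.32  0.   -1.08 -0.5 ]
yaw 173.68467948714533
```

carry_out(
  commands=[0.02,0.1,0,0,0.02,-0.5,87,0,0,0,0,0,-0.5,87,0,0,0,0,0,-0.5,87,0,0,0,0,0,-0.5,87,0,0,0,0,0,-0.4,87],
)

```text
clock: 13.65
eef_pos: [0.5494, 0.0154, 0.0618]
eef_rot: [0.166, 3.121, 0.02]
force: [-1.0, -0.2, -0.5]
finger_gap: 0.994
```

carry_out(
  commands=[0,0,0,0,0,-0.3,87,0,0,0,0,0,-0.1,87],
)

```text
clock: 13.85
eef_pos: [0.5487, 0.0142, 0.0389]
eef_rot: [0.167, 3.123, 0.018]
force: [-1.2, -0.9, -0.6]
finger_gap: 0.989
```

```bash
python3 -c "
from h import *
o=st();M=Ro.from_rotvec(o['eef_rot']).as_matrix()
print('yaw',np.degrees(np.arctan2(M[1,0],M[0,0]))%360)"
```

```text
t13.85 p [0.5487 0.0142 0.0389] z [ 0.015  0.011 -1.   ] x [-0.994  0.107 -0.013] F [-1.2 -0.9 -0.6] gap 86.8 q [ 0.38  0.31 -0.48 -0.01 -0.76 -0.48]
yaw 173.86466411535264
```

carry_out(
  commands=[-0.06,0.1,0,0,0.3,0,87,0,0,0,0.01,0.3,0,87,0,0,0,0.01,0.3,0,87,0,0,0,0.02,0.3,0,87,0,0,0,0.02,0.3,0,87],
)

```text
clock: 14.35
eef_pos: [0.5529, 0.0914, 0.0399]
eef_rot: [0.172, 3.134, 0.005]
force: [3.3, -11.5, -4.1]
finger_gap: 0.993
```

```bash
python3 -c "
from h import *
o=st()"
```

```text
t14.35 p [0.5529 0.0914 0.0399] z [ 0.003  0.003 -1.   ] x [-0.994  0.11  -0.003] F [  3.3 -11.5  -4.1] gap 87.2 q [ 0.51  0.33 -0.45 -0.   -0.79 -0.62]
```

carry_out(
  commands=[0,0,0,0.02,0.3,0,87,0,0,0,0.02,0.3,0,87,0,0,0,0.02,0.25,0,87,0,0,0,0.02,0.2,0,87],
)

```text
clock: 14.75
eef_pos: [0.5572, 0.1459, 0.0406]
eef_rot: [0.168, 3.134, -0.002]
force: [3.6, -5.9, -1.9]
finger_gap: 0.994
```

```bash
python3 -c "
from h import *
o=st()"
```

```text
t14.75 p [0.5572 0.1459 0.0406] z [ 0.003 -0.002 -1.   ] x [-0.994  0.107 -0.003] F [ 3.6 -5.9 -1.9] gap 87.3 q [ 0.6   0.35 -0.41  0.   -0.8  -0.71]
```

carry_out(
  commands=[0,0,0,0.01,0.15,0,87,0,0,0,0.01,0.15,0,87,0,0,0,0,0.12,0,87,0,0,0,0,0.12,0,87,0,0,0,0,0.1,0,87],
)

```text
clock: 15.25
eef_pos: [0.5587, 0.18, 0.0412]
eef_rot: [0.163, 3.133, -0.009]
force: [3.1, -5.5, -0.8]
finger_gap: 0.989
```

```bash
python3 -c "
from h import *
o=st()"
```

```text
t15.25 p [0.5587 0.18   0.0412] z [ 0.004 -0.006 -1.   ] x [-0.995  0.104 -0.005] F [ 3.1 -5.5 -0.8] gap 86.9 q [ 0.65  0.37 -0.39  0.01 -0.81 -0.76]
```

carry_out(
  commands=[0,0,0,0,0.1,0,87,0,0,0,0,0.1,0,87,0,0,0,0,0.08,0,87],
)

```text
clock: 15.55
eef_pos: [0.5588, 0.1946, 0.0415]
eef_rot: [0.162, 3.133, -0.013]
force: [2.1, -4.6, -0.8]
finger_gap: 0.994
```

```bash
python3 -c "
from h import *
o=st(); s=cam('scene'); cv2.imwrite('pics/h1.png',np.hstack([crop(s,270,170,150,150,2.66),crop(s,200,290,150,150,2.66)]))"
```

```text
t15.55 p [0.5588 0.1946 0.0415] z [ 0.004 -0.009 -1.   ] x [-0.995  0.103 -0.005] F [ 2.1 -4.6 -0.8] gap 87.2 q [ 0.67  0.37 -0.38  0.01 -0.82 -0.78]
```

View pics/h1.png

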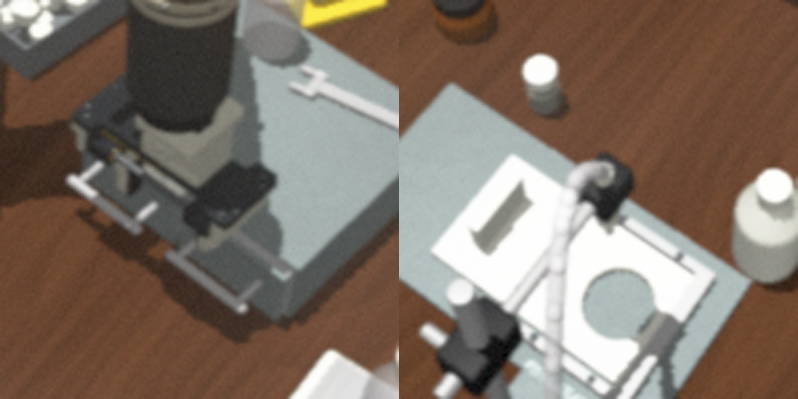

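The right half shows the plate home: pocket (620,300) against the stop, tab towards the robot. On the left, the fingers are inside the handle loops, pushing the drawer fronts directly, with about 12 mm still open. I'll keep pushing until they stop.

carry_out(
  commands=[0,0,0,0,0.08,0,87,0,0,0,0,0.08,0,87,0,0,0,0,0.08,0,87],
)

```text
clock: 15.9
eef_pos: [0.5588, 0.2072, 0.0418]
eef_rot: [0.161, 3.133, -0.015]
force: [2.7, -5.7, -1.2]
finger_gap: 0.993
```

```bash
python3 -c "
from h import *
o=st()"
```

```text
t15.90 p [0.5588 0.2072 0.0418] z [ 0.004 -0.01  -1.   ] x [-0.995  0.102 -0.005] F [ 2.7 -5.7 -1.2] gap 87.2 q [ 0.69  0.38 -0.37  0.01 -0.82 -0.8 ]
```

carry_out(
  commands=[0,0,0,0,0.06,0,87,0,0,0,0,0.06,0,87],
)

```text
clock: 16.1
eef_pos: [0.5585, 0.2086, 0.042]
eef_rot: [0.164, 3.134, -0.027]
force: [9.9, -23.3, 1.9]
finger_gap: 0.995
```

```bash
python3 -c "
from h import *
o=st()"
```

```text
t16.10 p [0.5585 0.2086 0.042 ] z [ 0.002 -0.017 -1.   ] x [-0.995  0.104 -0.004] F [  9.9 -23.3   1.9] gap 87.4 q [ 0.7   0.38 -0.37  0.02 -0.83 -0.81]
```

carry_out(
  commands=[0.12,0,0,-0.01,-0.1,0,87,0,0,0,0,0,0,87],
)

```text
clock: 16.3
eef_pos: [0.5578, 0.2035, 0.042]
eef_rot: [0.165, 3.135, -0.0]
force: [-0.6, -0.4, 0.4]
finger_gap: 0.994
```

```bash
python3 -c "
from h import *
o=st()"
```

```text
t16.30 p [0.5578 0.2035 0.042 ] z [ 0.002 -0.    -1.   ] x [-0.994  0.105 -0.002] F [-0.6 -0.4  0.4] gap 87.3 q [ 0.68  0.38 -0.37  0.   -0.82 -0.79]
```

carry_out(
  commands=[0,0,0,0,0,0.2,87,0,0,0,0,-0.02,0.2,87,0,0,0,0,0,0.3,87,0,0,0,0,0,0.5,87,0,0,0,0,0,0.5,87],
)

```text
clock: 16.8
eef_pos: [0.5559, 0.2045, 0.1302]
eef_rot: [-0.163, -3.136, 0.001]
force: [1.0, 0.6, -0.3]
finger_gap: 0.994
```

carry_out(
  commands=[0,0,0,-0.3,-0.5,0.5,87,0,0,0,-0.6,-0.6,0.5,87,0,0,0,-0.6,-0.6,0.2,87,0,0,0,-0.6,-0.6,0,87,0,0,0,0,0,0,87],
)

```text
clock: 17.3
eef_pos: [0.4504, 0.0907, 0.2016]
eef_rot: [0.154, 3.127, 0.012]
force: [0.5, 1.4, -0.2]
finger_gap: 0.994
```

```bash
python3 - <<'E'
from h import *
o=st(); c=cam('top'); im=c['color'].astype(int)
ux=np.array([.1,.995,0]);uy=np.array([-.995,.1,0]);U=np.array([.564,.2157,0])
# brightness profile along each drawer's axis at the bar height
for n,y in(("near",.0685),("far",-.0685)):
    for off in (-.02,.02):
        best=[]
        for d in np.arange(-.08,.0,.002):
            u,v=proj(c,U+uy*(y+off)+ux*d+[0,0,.053]); best.append(int(cv2.getRectSubPix(c['color'],(1,1),(float(u),float(v))).mean()))
        print(n,off,list(zip(range(-80,0,2),best)))
# pocket: dark disc in white plate; nozzle hides part
s=cam('scene'); g=cv2.cvtColor(s['color'],cv2.COLOR_RGB2GRAY)
F=np.array([.442,-.2085,0]);f=np.array([.9987,.05,0]);g_=np.array([-.05,.9987,0])
cv2.imwrite('pics/k.png',crop(s,200,300,150,110,4))
w=cv2.inRange(s['color'],(215,215,205),(255,255,255)); 
# edges of pocket along rays from expected centre at plate top (z .018)
C=F+f*.26+np.array([0,0,.018])
for a in range(0,360,30):
    p=[]
    for rr in np.arange(.02,.045,.001):
        q=proj(s,C+rr*(np.cos(np.radians(a))*f+np.sin(np.radians(a))*g_)); p.append(float(cv2.getRectSubPix(g,(1,1),tuple(map(float,q)))[0,0]))
    k=int(np.argmax(np.diff(p))); print(a,20+k+.5,round(max(np.diff(p))),end=' | ')
E
```

```text
t17.30 p [0.4504 0.0907 0.2016] z [ 0.011  0.007 -1.   ] x [-0.995  0.098 -0.011] F [ 0.5  1.4 -0.2] gap 87.3 q [ 0.63 -0.01 -0.45  0.   -1.12 -0.73]
near -0.02 [(-80, 109), (-78, 109), (-76, 102), (-74, 96), (-72, 91), (-70, 90), (-68, 89), (-66, 88), (-64, 86), (-62, 85), (-60, 84), (-58, 83), (-56, 81), (-54, 80), (-52, 78), (-50, 77), (-48, 76), (-46, 73), (-44, 71), (-42, 69), (-40, 68), (-38, 68), (-36, 68), (-34, 72), (-32, 77), (-30, 81), (-28, 80), (-26, 72), (-24, 61), (-22, 50), (-20, 44), (-18, 42), (-16, 42), (-14, 45), (-12, 49), (-10, 56), (-8, 62), (-6, 67), (-4, 69), (-2, 72)]
near 0.02 [(-80, 128), (-78, 126), (-76, 124), (-74, 122), (-72, 120), (-70, 117), (-68, 114), (-66, 111), (-64, 109), (-62, 107), (-60, 105), (-58, 104), (-56, 102), (-54, 102), (-52, 101), (-50, 100), (-48, 99), (-46, 98), (-44, 97), (-42, 97), (-40, 96), (-38, 95), (-36, 94), (-34, 93), (-32, 93), (-30, 92), (-28, 91), (-26, 91), (-24, 90), (-22, 89), (-20, 87), (-18, 86), (-16, 85), (-14, 84), (-12, 82), (-10, 80), (-8, 79), (-6, 78), (-4, 76), (-2, 74)]
far -0.02 [(-80, 77), (-78, 77), (-7
[... 336 characters left out ...]
(-16, 76), (-14, 76), (-12, 76), (-10, 76), (-8, 75), (-6, 74), (-4, 72), (-2, 71)]
far 0.02 [(-80, 80), (-78, 79), (-76, 79), (-74, 78), (-72, 78), (-70, 78), (-68, 78), (-66, 78), (-64, 78), (-62, 78), (-60, 78), (-58, 77), (-56, 78), (-54, 78), (-52, 76), (-50, 77), (-48, 78), (-46, 78), (-44, 81), (-42, 87), (-40, 110), (-38, 136), (-36, 164), (-34, 181), (-32, 189), (-30, 177), (-28, 160), (-26, 132), (-24, 108), (-22, 87), (-20, 81), (-18, 77), (-16, 77), (-14, 77), (-12, 76), (-10, 77), (-8, 77), (-6, 77), (-4, 75), (-2, 72)]
0 29.5 9 | 30 34.5 12 | 60 31.5 13 | 90 33.5 21 | 120 33.5 24 | 150 33.5 22 | 180 32.5 22 | 210 30.5 19 | 240 28.5 15 | 270 26.5 14 | 300 27.5 15 | 330 29.5 15 |
```

```bash
python3 - <<'E'
from h import *
s=cam('scene'); c=cam('top'); g=cv2.cvtColor(s['color'],cv2.COLOR_RGB2GRAY)
ux=np.array([.1,.995,0]);uy=np.array([-.995,.1,0]);U=np.array([.564,.2157,0])
for n,y in(("near",.0685),("far",-.0685)):
  for off in(-.03,0,.03):
    p=[float(cv2.getRectSubPix(g,(1,1),tuple(map(float,proj(s,U+uy*(y+off)+ux*d+[0,0,.05]))))[0,0]) for d in np.arange(-.1,-.01,.001)]
    k=int(np.argmax(p)); print(n,off,"bar at mm",-100+k,round(p[k]), round(np.median(p)))
E
```

```text
near -0.03 bar at mm -32 119 50
near 0 bar at mm -32 120 50
near 0.03 bar at mm -33 120 71
far -0.03 bar at mm -30 228 82
far 0 bar at mm -31 228 86
far 0.03 bar at mm -30 225 82
```

```bash
python3 -c "
from h import *
st(); print(r.sign_off())"
```

```text
t17.50 p [0.454  0.0935 0.2004] z [ 0.011  0.006 -1.   ] x [-0.995  0.097 -0.01 ] F [ 0.3 -0.4 -1.1] gap 87.4 q [ 0.63 -0.   -0.45  0.   -1.12 -0.73]
the job is handed in; nothing more can be done
None
```

The job is handed in at 17.5 s of the 61 s allowed; no verdict was reported. The large-pocket plate was in the far drawer. I tipped it about 23.6° by its tab, drew it out from under the unit's top, laid it flat on the platform and slid it between the guides to the stop. Then I pushed both drawers shut and left the arm clear of everything.

**Plate:**
- The slide met the stop within 1 mm of where I expected it, and pressing the plate again after letting go met firm resistance there.
- The last camera check of the pocket put its centre about 1.5 mm short of and 3.5 mm to the left of my estimate of the nozzle point. That is inside the 7 mm allowed, but my estimate is itself only good to 2–3 mm.

**Drawers:**
- They stopped hard at about 23 N. Both handle bars then measured within about 2 mm of each other and within 5 mm of the shut position.
- The fingers ended up inside the handle loops and pushed the drawer fronts instead of the bars. I did not plan that, but it did no visible harm.

**Not fully checked:**
- I could not see the small-pocket plate once its drawer was shut. It was lying flat in the last view before I pushed the drawers shut.
- In the overhead picture the arm hid the near handle, so I checked that one from the other camera only.
- I did not re-measure the bottles, vial, jar and spanner. Those in view in the later pictures looked undisturbed.

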